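Push the seized pistons out of a brake cylinder

ROBOT

A 6-joint arm with a two-finger parallel gripper is mounted at the origin on the work surface. World frame = base frame: x ahead of the robot, y to its left, z up, the work surface at z = 0. Lengths are in m, angles in rad, forces in N, time in s.
With the tool pointing down it reaches from about 0.325 to 0.85 m from the base axis. Payload 15.5 kg.
Tool frame: the origin (TCP) lies midway between the tips of the shut fingers; the grasp point (between the pads) lies 19 mm behind it; y points along the fingers, x is the direction in which the jaws open and shut, and the axes are right-handed (so a half turn about y gives the same grasp; the last joint's range is limited). The gripper opens to 91 mm and grips with 3 to 60 N. Pads are 32 mm wide; open, the fingers measure 118 mm over their backs; the gripper's body (76 mm by 178 mm) begins 60 mm behind the grasp point.
Start: joints at [1.036, 0.494, 1.345, -0, 1.302, -0.096], TCP at [0.266, 0.566, 0.214] pointing down, gripper open.
Joint ranges: [-2.91, 2.91], [-0.82, 2.16], [0.22, 2.67], [-1.22, 4.37], [0.12, 2.79], [-3.08, 3.08]. Speed limits (rad/s): [1.89, 1.89, 2.57, 3.01, 3.01, 3.01].

INTERFACE

Orientations are given as a unit quaternion [w, x, y, z].
In Python, from rig import arm, imaging, finder gives the robot as it stands.
- The arm moves only by the shell command python3 -m crank 'ROWS' [FORCE]. ROWS is JSON, a list that holds one entry, the list of rows, each a list of 5 numbers: the shift along the tool's x, y, z in m, then the turn about the tool's y in degrees, then the closure in counts, from 0 (fully open) to 255 (shut). In form: [[[dx, dy, dz, spin, claw], ...]]. A call has 1 to 20 rows; each row is the pose to reach, as a shift and turn from the pose commanded when the call began, along the tool's axes at that moment; what a row does not reach only later rows make up. A row lasts 1/10 s, in which the tool goes at most 50 mm and 8.59 degrees, less where a joint would pass 70% of its speed; a pose out of reach is approached as far as the arm can. A call with a gripper value outside its range is refused whole. The fingers move at their own pace and stop on an object; FORCE is the grip in N (left out, the last holds). Time passes only in rows, so rows that repeat a pose let the fingers close. It gives the time, the measured TCP pose, the force and the opening at its end, in the units of the state.
- arm.read_state(): the state, without advancing time (a new reading comes with each control period).
- imaging.read_camera(name): name is "scene" or "top"; returns the picture (384x512x3 uint8, red, green, blue); there is no depth.
- imaging.camera_params(name): a dict with "fx", "fy", "cx", "cy" (pixels), "k1" (the pictures are not rectified: a ray, as slopes to the right and down, at radius r is drawn at 1 + k1 r^2 times it, then the intrinsics apply), "origin" and "attitude" of the camera in the world. Camera axes: x right, y down, z forward; pixel columns grow to the right and rows downward; lengths in m; the calibration is good to about 2 mm. A picture is of the moment at which its call begins. camera_params takes no time and is no camera call.
- arm.finish_job(): hands the job in, once; it reports no verdict.
Trained networks look in the newest picture that a camera, given by its name, has taken for a name from the list of things; names that differ only in an ending like _2 or _b are one class to them, and where a whole thing is asked for, a point or a joint stands for the part that bears it (a point fixed in the world has none). Each returns a list of dicts, best first, with "score" (0 to 1); they miss things now and then, are a little off and sometimes report something else, mostly with a low value. They report only what shows in the picture. A call takes as long as a camera call. They do not tell look-alikes from the thing itself.
- finder.look_for(thing, camera): "rect" ([left, top, width, height] in pixels, round what is visible of it).
- finder.cut_out(thing, camera): "pixels" (384x512 bool, what is visible of it) and "rect" ([left, top, width, height] in pixels, round what is visible of it).
- finder.spot_point(thing, camera): "at" ([column, row] in pixels: a listed point, or the origin of a listed thing).
The state is a dict: "time": time; "joint_positions": joint angles; "qvel": joint speeds; "effort": joint torques, N m; "tool_pos": TCP position; "tcp_rot": TCP orientation; "force": force on the tool from outside, world axes, zero at the start; "moment": the same for the moment, N m; "gripper_width": finger opening in m.
Only numpy, scipy, OpenCV 4.12 (cv2) and the standard library are available. Lean on these libraries where they do the work, as an engineer would, in place of code of your own. Each camera call takes 0.05 s, during which the arm holds its last target.

TASK

The grey brake cylinder on the blue swivel stand is leaning over, with two pistons seized in its lower end. Tip it upright against its stop, push the red-handled brass drift down through it until both pistons have dropped into the tray below, then draw the drift out and stand it back in a hole of its wooden block. Leave the steel punch and the other things on the bench where they are.

Things in the scene. Friction and masses are not known exactly. Their poses are not given: they have to be found in the camera images.
- stand: Blue swivel stand, fixed to the bench. Origin on the bench right below the cylinder's hinge. Base plate x -140..85, y -80..80, 8 thick. Post at x -124..-66, up to z 136; steel index disc in front of it up to z 148. Hinge line runs along the stand's x at z 105. The cylinder swings over the tray in the stand's y-z plane. All in mm.
- cylinder (a joint): Swivel of the brake cylinder, rad: 0 at the start, when it leans 0.65 from upright with its mouth towards the stand's +y; 0.65 = upright against a fixed stop. Turned by pushing its upper end from the +y side towards -y. Friction of 0.15 N m holds it wherever it is left.
- cyl_mouth (a point): Centre of the upper mouth of the brake cylinder: grey iron tube 110 mm long, outside 38 (41 over the end collars), bore 26 right through, open at both ends. The point lies on the axis, 70 mm from the hinge; its z axis runs up along the tube. Upright, the mouth is 175 mm above the bench.
- cyl_foot (a point): Centre of the lower open end of the brake cylinder, on its axis, 40 mm from the hinge. Upright, it is 65 mm above the bench and 54 mm above the tray's floor.
- tray (a point): Centre of the inner floor of the open aluminium drip tray fixed on the stand under the cylinder: inside 124 (stand x) by 144 (stand y), walls 27 mm high, floor 11 mm above the bench. Axes as the stand's; the cylinder's foot is above its x = -12 mm.
- piston_low: Lower of two aluminium pistons with a black seal band, diameter 24.5, height 18 mm, 30 g; origin: centre of its underside. Starts 2 mm inside the foot of the bore, gripped by rust: about 8 to 15 N move the pair. It drops free once its top is within 8 mm of the foot.
- piston_high: Upper piston, same as the lower one and resting on it, gripped too: its top is 72 mm below the mouth at the start. The drift pushes both down. It drops free once its top is within 8 mm of the foot, that is 102 mm below the mouth.
- drift: Drift standing in an end hole of the block: brass shaft, diameter 15, 118 mm long, and above it a red handle, diameter 30, 52 mm long; 170 mm overall, 0.15 to 0.3 kg. Origin: centre of the lower tip; z along the shaft. The handle's shoulder meets the cylinder's mouth when the tip is 8 mm out of its foot.
- rack: Drift block, fixed: reddish wood, 80 (x) by 190 (y) by 60 mm high, origin centre of the underside. Three upright holes of 19 mm at y = -60, 0, 60 mm (x = 0), 50 mm deep, floor 10 mm above the bench. Drift and punch stand in the end holes, either way round; the middle one is empty.
- punch: Bystander: steel punch, grey with a round steel head, 171 mm long, 31 wide at the head, in the block's other end hole. Origin: its lower tip. Not to be moved.
- hammer: Bystander: hammer with wooden handle, 270 mm, lying on the bench beyond the block.
- spanner: Bystander: steel spanner, 190 mm, lying on the bench towards the robot.
- tin: Bystander: round tin with green label, diameter 84, 100 mm high, on the bench beyond the stand.
- bearing: Bystander: steel bearing ring, diameter 72, 18 mm high, on the bench beyond the stand.
- offcut: Bystander: plywood offcut, 110 x 80 x 22 mm, on the bench to the robot's right.
- conrod: Bystander: dark connecting rod, about 190 mm long, 22 mm high, lying on the bench far left.
Things that resemble listed ones, but are neither listed nor needed, are in the scene too. There is more than one size of the rack; the one meant has the size given above.

How it is judged:
On the way, in this order (a step that is already met when the one before it is completed fails the run):
1. the cylinder has been tipped upright (value of joint cylinder above 0.59 rad), for 0.2 s.
2. the brass drift is down inside the upright cylinder, past half its depth (x of drift in the frame of cyl_mouth between -0.013 and 0.013 m and y of drift in the frame of cyl_mouth between -0.013 and 0.013 m and z of drift in the frame of cyl_mouth below -0.06 m and value of joint cylinder above 0.59 rad), for 0.05 s.
3. both pistons have dropped into the tray (x of piston_low in the frame of tray between -0.066 and 0.066 m and y of piston_low in the frame of tray between -0.076 and 0.076 m and z of each of piston_low, piston_high in the frame of tray below 0.04 m and x of piston_high in the frame of tray between -0.066 and 0.066 m and y of piston_high in the frame of tray between -0.076 and 0.076 m), for 0.1 s.
At the end, for the whole second after the job is handed in: The cylinder stands upright (within 0.06 rad of its stop), both pistons lie at rest inside the tray, and the drift stands released and still in a hole of its block (tip under 30 mm above the bench, within 0.15 rad of vertical) (all of step 3 and value of joint cylinder above 0.59 rad and linear speed of each of piston_low, piston_high below 0.05 m/s and x of drift in the frame of rack between -0.04 and 0.04 m and y of drift in the frame of rack between -0.095 and 0.095 m and z of drift in the frame of rack below 0.03 m and angle between drift's own z axis and vertical below 0.15 rad and linear speed of drift below 0.03 m/s); the robot touches nothing.
It fails at once if the punch or another bystander has been moved by more than 20 mm (distance of any of punch, hammer, spanner, tin, bearing, offcut, conrod from where it was at the start of the episode above 0.02 m).
It also fails if it takes over 72 s, if anything falls off the work surface, if the arm or the gripper's body presses on something with over 40 N, if the wrist force passes 120 N, or if a joint passes its speed limit or range.

## Working session

There is one attempt and no reset: what is moved stays moved. The work goes in short steps, Python scripts to look and compute and a shell command to move; the robot and the scene stay as the last step left them, time stands still between calls to the robot, and variables do not carry over. Pictures are saved under pics/ and viewed, and the job is handed in when it is done.

```bash
ls; mkdir -p pics
python3 - <<'E'
from rig import arm, imaging, finder
import cv2
for n in ("scene","top"):
    im=imaging.read_camera(n); cv2.imwrite(f"pics/{n}0.png",cv2.resize(im[...,::-1],(800,600),interpolation=cv2.INTER_CUBIC))
    print(n,imaging.camera_params(n))
s=arm.read_state(); print(s)
E
```

```text
pics
scene {'fx': 437.21207138728664, 'fy': 437.21207138728664, 'cx': 253.84166352052605, 'cy': 195.86253610660765, 'k1': -0.07076721239271026, 'origin': array([ 1.13140028, -0.74949697,  0.85833766]), 'attitude': array([-0.41655169,  0.82864419,  0.33812669, -0.15969921])}
top {'fx': 462.6719486852217, 'fy': 462.6719486852217, 'cx': 266.63859887947945, 'cy': 191.03258746093536, 'k1': 0.03997943887275, 'origin': array([ 0.14404195, -0.02038493,  1.64770539]), 'attitude': array([ 0.07619473, -0.69054521,  0.71522148, -0.07615713])}
{'time': 0.1, 'joint_positions': array([ 1.03552456e+00,  4.94107728e-01,  1.34603304e+00,  1.50102836e-05,
        1.30251943e+00, -9.55061422e-02]), 'qvel': array([ 7.44313742e-05, -1.47003525e-03, -9.38652742e-04,  1.93515917e-03,
        1.65033545e-03,  2.42379025e-04]), 'effort': array([ 2.60878638e-03, -8.80251145e+01, -3.82543373e+01,  7.07225804e-02,
        4.84237948e-02, -9.11586471e-05]), 'tool_pos': array([0.26590721, 0.56525019, 0.21341842]), 'tcp_rot': array([-0.59685343,  0.59718618,  0.37856381, -0.37924146]), 'force': array([ 0.78650514, -0.67201718,  0.64671201]), 'moment': array([-4.73093820e-02,  1.45708618e-02,  2.48113336e-05]), 'gripper_width': 0.09178191912001205}
```

View pics/scene0.png

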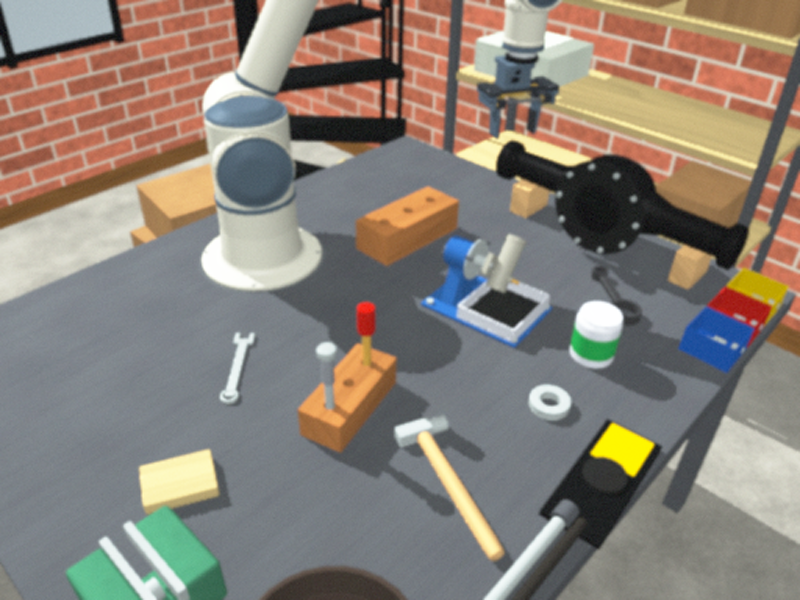

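View pics/top0.png

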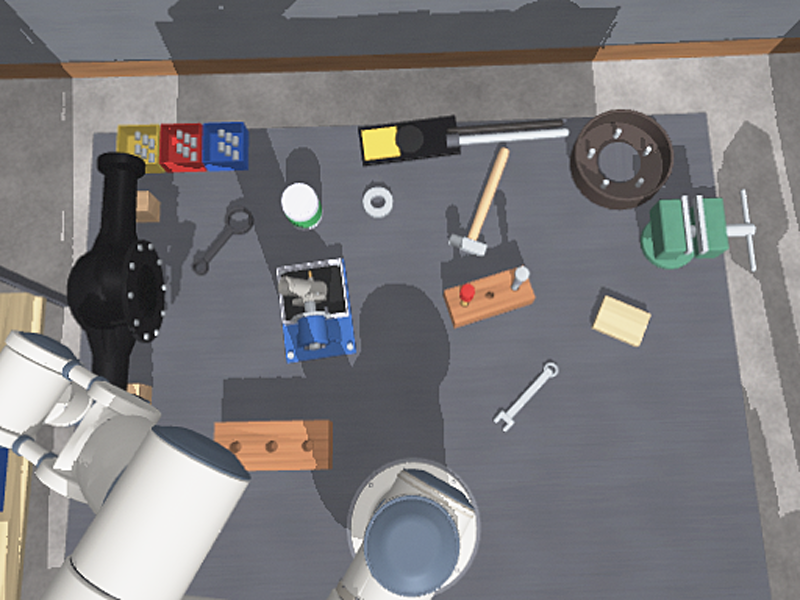

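```bash
cat > h.py <<'E'
import numpy as np, cv2
from scipy.spatial.transform import Rotation as R
from rig import arm, imaging, finder
P={n:imaging.camera_params(n) for n in ("scene","top")}
def rot(q): return R.from_quat([q[1],q[2],q[3],q[0]])
def proj(n,X):
    p=P[n]; X=np.atleast_2d(X); c=rot(p["attitude"]).inv().apply(X-p["origin"])
    s=c[:,:2]/c[:,2:]; r2=(s**2).sum(1,keepdims=True); s=s*(1+p["k1"]*r2)
    return s*[p["fx"],p["fy"]]+[p["cx"],p["cy"]]
def ray(n,uv):
    p=P[n]; d=(np.array(uv,float)-[p["cx"],p["cy"]])/[p["fx"],p["fy"]]; s=d.copy()
    for _ in range(30): s=d/(1+p["k1"]*(s@s))
    v=rot(p["attitude"]).apply([s[0],s[1],1]); return p["origin"],v/np.linalg.norm(v)
def atz(n,uv,z):
    o,v=ray(n,uv); return o+v*(z-o[2])/v[2]
def tri(uvs,uvt):
    A=np.zeros((3,3));b=np.zeros(3);L=[]
    for n,uv in(("scene",uvs),("top",uvt)):
        o,v=ray(n,uv);M=np.eye(3)-np.outer(v,v);A+=M;b+=M@o;L.append((o,v))
    X=np.linalg.solve(A,b); g=[np.linalg.norm(np.cross(X-o,v)) for o,v in L]
    return X,max(g)
def save(n,im,roi=None,k=1):
    if roi: x,y,w,h=roi; im=im[y:y+h,x:x+w]
    cv2.imwrite("pics/"+n,cv2.resize(im[...,::-1],None,fx=k,fy=k,interpolation=cv2.INTER_CUBIC))
E
python3 - <<'E'
from h import *
for n in("scene","top"):
    im=imaging.read_camera(n); cv2.imwrite(f"pics/raw_{n}.png",im[...,::-1])
    save(f"c_{n}_stand.png",im,(260,130,110,100) if n=="scene" else (165,155,75,85),7)
    save(f"c_{n}_rack.png",im,(180,180,90,110) if n=="scene" else (275,160,75,55),5 if n=="scene" else 8)
    for t in("stand","cyl_mouth","cyl_foot","tray","drift","rack","punch","hammer"):
        print(n,t,[(np.round(d["at"],1).tolist(),round(d["score"],2)) for d in finder.spot_point(t,n)[:4]])
print(arm.read_state()["time"]); s=arm.read_state(); print(rot(s["tcp_rot"]).as_matrix().round(3))
E
```

```text
scene stand []
scene cyl_mouth [([335.1, 153.6], 0.64)]
scene cyl_foot [([317.9, 185.7], 0.62)]
scene tray [([320.2, 197.5], 0.74)]
scene drift [([224.6, 261.7], 0.31)]
scene rack [([263.7, 155.3], 0.98), ([228.6, 262.2], 0.95), ([335.0, 152.0], 0.39)]
scene punch [([209.4, 273.1], 0.85)]
scene hammer [([289.6, 313.6], 0.61)]
top stand [([200.4, 194.3], 0.74)]
top cyl_mouth [([182.9, 181.6], 0.83)]
top cyl_foot [([207.0, 189.4], 0.88)]
top tray [([198.7, 186.7], 0.87)]
top drift [([297.7, 197.3], 0.57)]
top rack [([312.7, 191.5], 0.8), ([175.3, 285.4], 0.7)]
top punch [([325.6, 186.0], 0.47)]
top hammer [([309.7, 122.9], 0.79)]
1.0
[[ 0.426  0.    -0.905]
 [ 0.905  0.     0.426]
 [ 0.    -1.    -0.   ]]
```

View crops.

View pics/c_scene_stand.png

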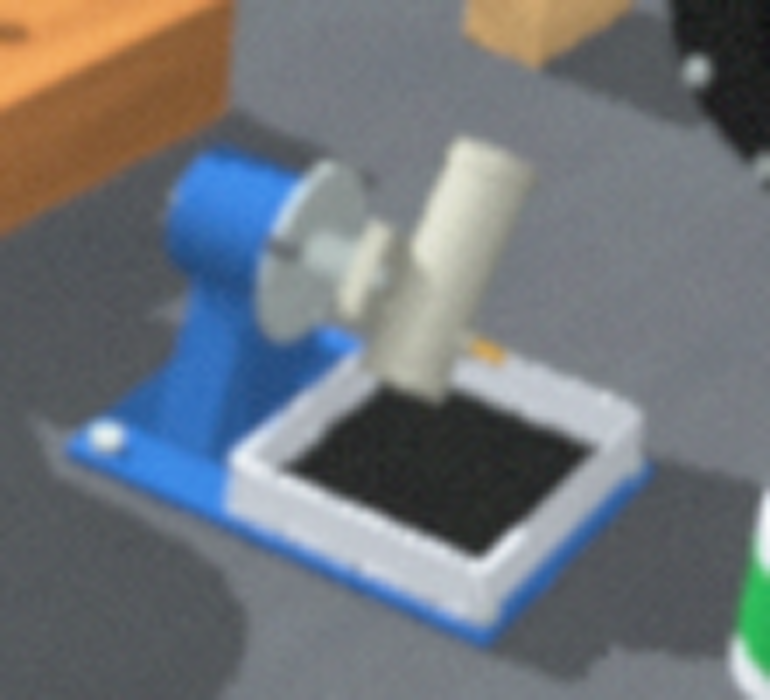

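View pics/c_top_stand.png

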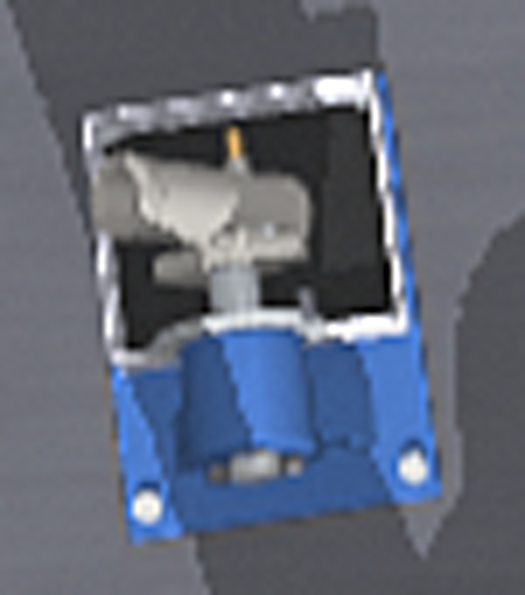

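View pics/c_scene_rack.png

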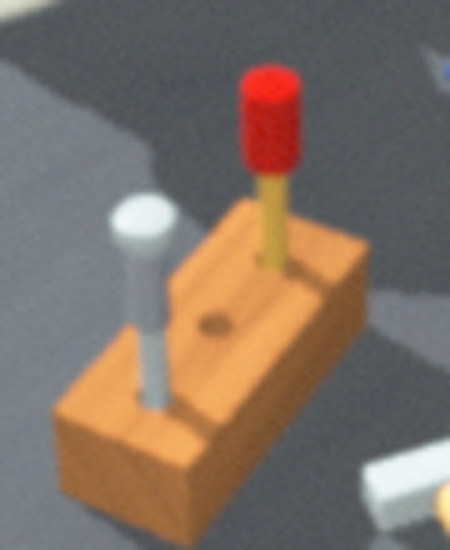

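View pics/c_top_rack.png

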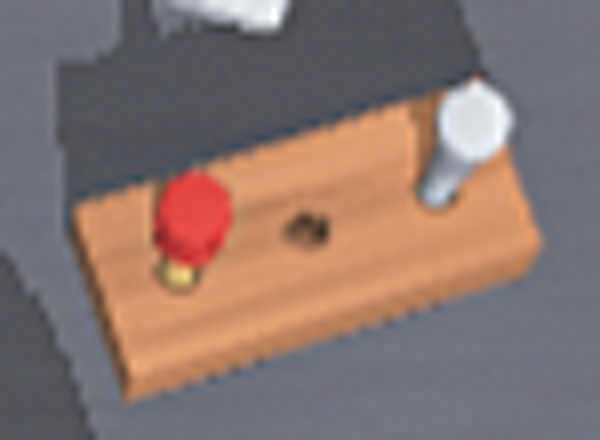

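```bash
cat > fit.py <<'E'
from h import *
from scipy.optimize import least_squares
def fit(obs,x0):
    def f(p):
        c,s=np.cos(p[2]),np.sin(p[2]); r=[]
        for n,uv,X in obs:
            W=[p[0]+c*X[0]-s*X[1],p[1]+s*X[0]+c*X[1],X[2]]
            r.extend(proj(n,W)[0]-uv)
        return np.array(r)
    o=least_squares(f,x0,loss="soft_l1"); return o.x,f(o.x).reshape(-1,2).round(1)
def T(p,X):
    c,s=np.cos(p[2]),np.sin(p[2]); X=np.array(X); return np.array([p[0]+c*X[0]-s*X[1],p[1]+s*X[0]+c*X[1],X[2]])
E
python3 - <<'E'
from fit import *
S=lambda u,v,k,o:(o[0]+(u+.5)/k-.5,o[1]+(v+.5)/k-.5)
a=(260,130);b=(165,155)
obs=[("scene",S(70,440,7,a),(-.14,-.08,.008)),("scene",S(490,628,7,a),(.085,-.08,.008)),("scene",S(650,465,7,a),(.085,.08,.008)),
("top",S(132,542,7,b),(-.14,.08,.006)),("top",S(440,492,7,b),(-.14,-.08,.008)),("top",S(385,75,7,b),(.085,-.08,.008))]
ps,r=fit(obs,[.55,.15,0]);print("stand",ps,r.tolist())
a=(180,180);b=(275,160)
H=.06
base=[("top",S(75,212,8,b),(.04,.095,H)),("top",S(480,75,8,b),(.04,-.095,H)),("top",S(540,238,8,b),(-.04,-.095,H)),("top",S(125,380,8,b),(-.04,.095,H)),
("top",S(178,280,8,b),(0,.06,H)),("top",S(307,230,8,b),(0,0,H)),("top",S(437,200,8,b),(0,-.06,H)),
("scene",S(55,410,5,a),(-.04,-.095,H)),("scene",S(190,468,5,a),(.04,-.095,H)),("scene",S(370,245,5,a),(.04,.095,H)),("scene",S(250,200,5,a),(-.04,.095,H)),
("scene",S(217,325,5,a),(0,0,H)),("scene",S(273,268,5,a),(0,.06,H)),("scene",S(153,405,5,a),(0,-.06,H))]
pr,r=fit(base,[.55,-.2,.3]);print("rack",pr,r.tolist())
for k in(-.06,0,.06):print("hole",k,T(pr,(0,k,.06)))
print("drift top proj",proj("scene",T(pr,(0,.06,.18))),proj("top",T(pr,(0,.06,.18))))
a=.65
m=T(ps,(0,.07*np.sin(a),.105+.07*np.cos(a)));f=T(ps,(0,-.04*np.sin(a),.105-.04*np.cos(a)))
print("mouth",m,proj("scene",m),proj("top",m));print("foot",f,proj("scene",f),proj("top",f))
print("upright mouth",T(ps,(0,0,.175)))
print("nets mouth",tri((335.1,153.6),(182.9,181.6)),"foot",tri((317.9,185.7),(207,189.4)))
# drift head top: red ellipse centre
print("red top", tri(( 180+271/5,180+85/5),(275+195/8,160+215/8)))
np.save("ps.npy",ps);np.save("pr.npy",pr)
E
```

```text
stand [0.51313095 0.21401764 0.12166215] [[-0.9, 0.8], [-0.3, 1.5], [0.7, -0.2], [-0.5, 0.3], [-0.0, 0.3], [-0.6, -0.2]]
rack [ 0.49776631 -0.18893119  0.28169246] [[-0.4, -0.5], [-0.2, 0.3], [0.1, 0.9], [0.7, -0.3], [-0.2, -1.5], [-0.2, -0.4], [-0.3, -1.9], [-0.5, 0.4], [-0.5, 0.2], [-0.4, 0.0], [-1.4, -0.0], [0.1, 0.0], [0.1, -1.8], [0.7, -1.8]]
hole -0.06 [ 0.51444521 -0.24656637  0.06      ]
hole 0 [ 0.49776631 -0.18893119  0.06      ]
hole 0.06 [ 0.4810874  -0.13129601  0.06      ]
drift top proj [[233.87626775 196.38422386]] [[298.82090389 185.3407281 ]]
mouth [0.50798968 0.25606755 0.16072587] [[330.37868013 151.77462977]] [[180.83451459 182.78649362]]
foot [0.51606882 0.18998912 0.07315665] [[316.57267065 184.67873689]] [[204.45755487 185.69354488]]
upright mouth [0.51313095 0.21401764 0.175     ]
nets mouth (array([0.51833884, 0.25488083, 0.15738543]), np.float64(0.007270531479787315)) foot (array([0.51144194, 0.18877555, 0.0654179 ]), np.float64(0.009439065749342048))
red top (array([ 0.47846138, -0.13119323,  0.17615871]), np.float64(0.002563034985941375))
```

The things that could be mistaken (800x600 scene picture):
- **Drift:** the red-handled tool at (366,330), against the grey punch at (327,375). I choose the red and brass one.
- **Block:** the reddish block at (348,395), which holds both tools, against the larger empty block at (407,225). I choose the first. Its fitted size of 80x190 agrees to about 1 px.
- **Cylinder:** it is on the only blue stand, at (505,262).

The crops confirm these choices, and the predicted mouth pixels match the picture.

First I move beside the cylinder on its +y side with the fingers shut.

```bash
python3 -m crank '[[[-0.133,0,-0.323,-32,255],[-0.133,0,-0.323,-32,255],[-0.133,0,-0.323,-32,255],[-0.133,0,-0.323,-32,255],[-0.133,0,-0.323,-32,255],[-0.133,0,-0.323,-32,255],[-0.133,0,-0.323,-32,255],[-0.133,0,-0.323,-32,255],[-0.133,0,-0.323,-32,255],[-0.133,0,-0.323,-32,255],[-0.133,0,-0.323,-32,255],[-0.133,0.05,-0.323,-32,255],[-0.133,0.076,-0.323,-32,255],[-0.133,0.076,-0.323,-32,255]]]' 20
python3 - <<'E'
from h import *
s=arm.read_state(); print(rot(s["tcp_rot"]).as_matrix().round(3),s["joint_positions"].round(2))
im=imaging.read_camera("scene"); save("s1.png",im,(220,60,200,170),4)
E
```

```text
time: 2.4
tool_pos: [0.4989, 0.3078, 0.1349]
tcp_rot: [0.47, -0.468, -0.527, 0.531]
force: [0.0, -0.4, 0.7]
gripper_width: 0.0005
[[-0.12  -0.005 -0.993]
 [ 0.993 -0.002 -0.12 ]
 [-0.002 -1.     0.006]] [ 0.45  0.53  1.53  0.    1.09 -1.24]
```

View pics/s1.png

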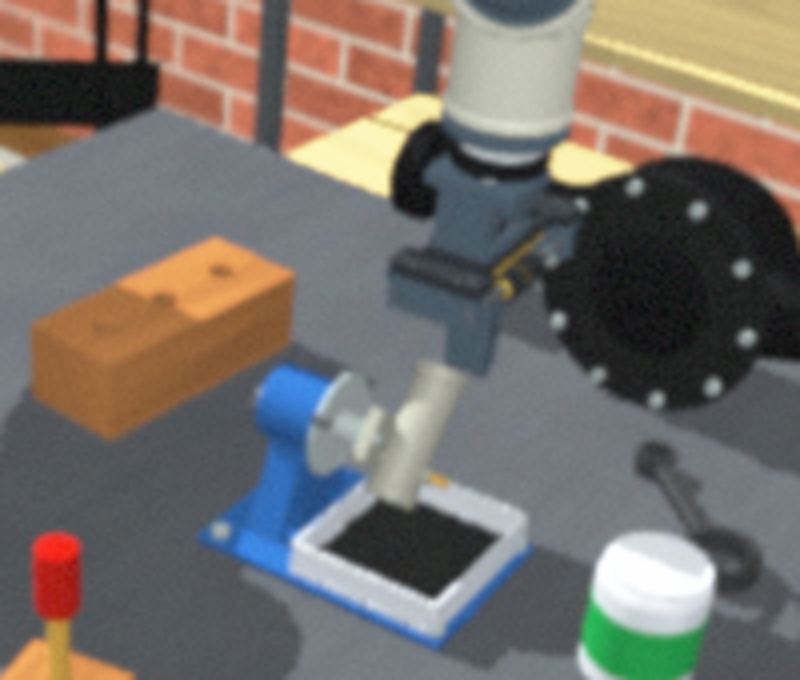

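The shut fingers hang just behind (on the +y side of) the cylinder's upper end. Now I push towards -y.

```bash
python3 -m crank '[[[-0.015,0,0,0,255],[-0.025,0,0,0,255],[-0.035,0,0,0,255],[-0.045,0,0,0,255],[-0.05,0,0,0,255],[-0.055,0,0,0,255],[-0.055,0,0,0,255]]]'
python3 - <<'E'
from h import *
im=imaging.read_camera("scene"); save("s2.png",im,(260,100,110,130),5)
E
```

```text
time: 3.15
tool_pos: [0.5091, 0.2525, 0.1393]
tcp_rot: [-0.469, 0.47, 0.529, -0.528]
force: [-0.9, 1.1, 0.5]
gripper_width: 0.0002
```

View pics/s2.png

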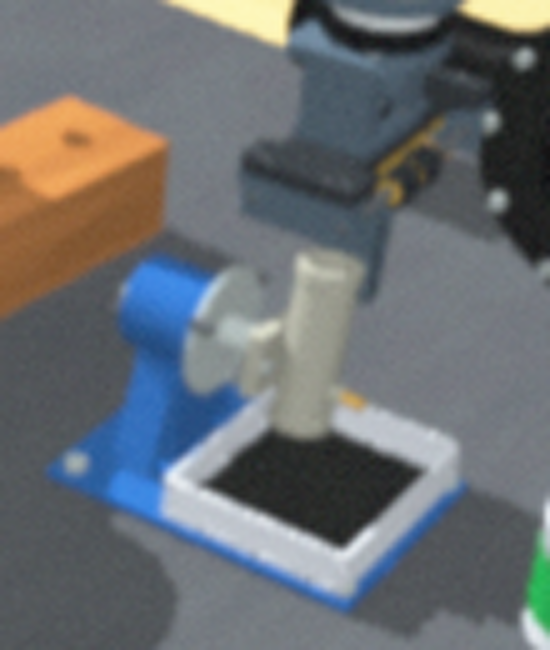

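Nearly upright now, with the mouth at crop (330,260) still leaning slightly right. I keep pushing in small steps and watch the force.

```bash
python3 -m crank '[[[-0.003,0,0,0,255],[-0.006,0,0,0,255],[-0.006,0,0,0,255]]]'; python3 -m crank '[[[-0.003,0,0,0,255],[-0.003,0,0,0,255]]]'
```

```text
time: 3.5
tool_pos: [0.509, 0.2467, 0.1379]
tcp_rot: [0.469, -0.47, -0.529, 0.529]
force: [0.2, 1.4, 1.0]
gripper_width: 0.0002
time: 3.7
tool_pos: [0.5093, 0.2438, 0.1378]
tcp_rot: [0.469, -0.469, -0.529, 0.529]
force: [0.2, 1.3, 0.4]
gripper_width: 0.0006
```

```bash
python3 -m crank '[[[-0.003,0,0,0,255],[-0.003,0,0,0,255]]]'; python3 -m crank '[[[-0.002,0,0,0,255],[-0.002,0,0,0,255]]]';python3 -m crank '[[[-0.002,0,0,0,255],[-0.002,0,0,0,255]]]'
python3 - <<'E'
from h import *
im=imaging.read_camera("scene"); save("s3.png",im,(260,100,110,130),5)
E
```

```text
time: 3.9
tool_pos: [0.5094, 0.2428, 0.1379]
tcp_rot: [-0.47, 0.469, 0.529, -0.528]
force: [-3.7, 19.7, 0.3]
gripper_width: 0.0005
time: 4.1
tool_pos: [0.5095, 0.2425, 0.138]
tcp_rot: [-0.471, 0.468, 0.53, -0.527]
force: [-6.5, 35.4, -1.7]
gripper_width: 0.0005
time: 4.3
tool_pos: [0.5095, 0.2424, 0.1381]
tcp_rot: [-0.472, 0.467, 0.531, -0.527]
force: [-8.7, 52.2, -2.7]
gripper_width: 0.0006
```

View pics/s3.png

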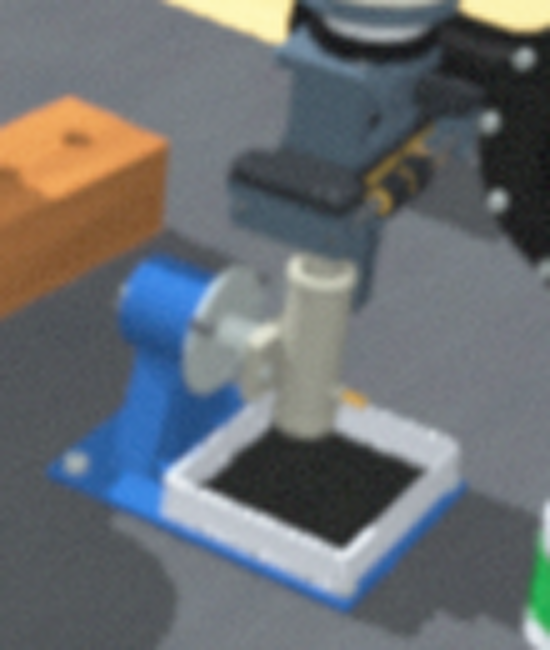

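The cylinder is at its stop: the force rose sharply with no further motion. I back off and lift, then look at the mouth.

```bash
python3 -m crank '[[[0.02,0,0,0,255],[0.05,0,0,0,255],[0.05,-0.05,0,0,200],[0.05,-0.09,0,0,100],[0.1,-0.09,0,0,0],[0.1,-0.09,0,0,0]]]'
python3 - <<'E'
from h import *
s=arm.read_state(); print(s["tool_pos"],rot(s["tcp_rot"]).as_matrix().round(3).tolist())
for n,roi in(("scene",(290,130,60,80)),("top",(165,155,75,85))):
    im=imaging.read_camera(n); save(f"s4_{n}.png",im,roi,7)
    for t in("cyl_mouth","cyl_foot"):
        print(n,t,[(np.round(d["at"],1).tolist(),round(d["score"],2)) for d in finder.spot_point(t,n)[:2]])
ps=np.load("ps.npy"); c,q=np.cos(ps[2]),np.sin(ps[2])
for z in(.175,.065):
    X=[ps[0],ps[1],z]; print(proj("scene",X),proj("top",X))
E
```

```text
time: 4.95
tool_pos: [0.4981, 0.3402, 0.229]
tcp_rot: [-0.469, 0.469, 0.53, -0.528]
force: [-0.0, -0.6, -1.0]
gripper_width: 0.0296
[0.49810125 0.3402144  0.22903089] [[-0.12, 0.002, -0.993], [0.993, 0.002, -0.12], [0.002, -1.0, -0.002]]
scene cyl_mouth []
scene cyl_foot [([322.0, 180.6], 0.84)]
top cyl_mouth [([192.1, 178.6], 0.52)]
top cyl_foot [([198.5, 187.5], 0.73), ([336.4, 253.0], 0.45)]
[[324.11473098 153.42595538]] [[192.90863368 179.80878204]]
[[320.19480921 183.28122881]] [[197.91642221 187.27001993]]
```

View pics/s4_scene.png

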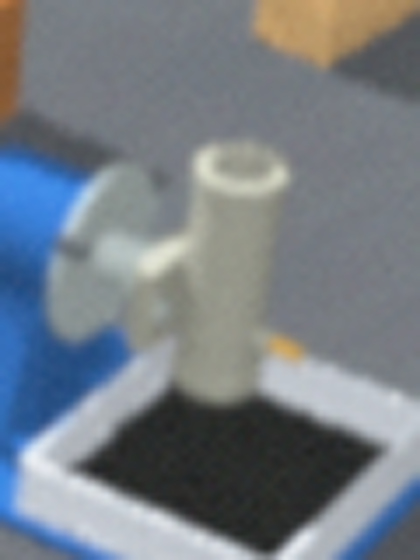

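View pics/s4_top.png

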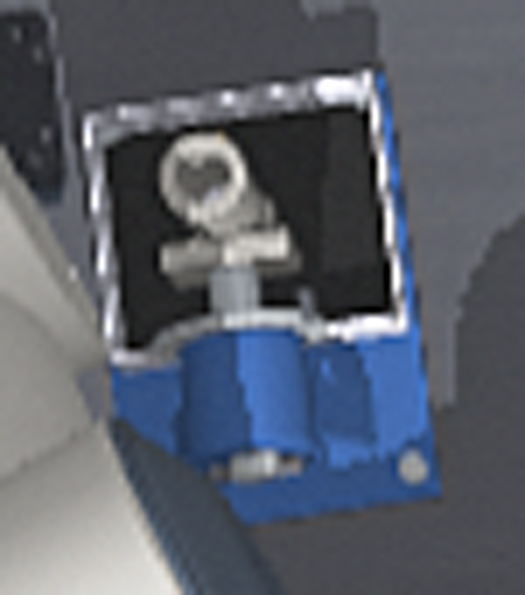

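```bash
python3 - <<'E'
from h import *
S=lambda u,v,k,o:(o[0]+(u+.5)/k-.5,o[1]+(v+.5)/k-.5)
a=S(242,168,7,(290,130)); b=S(204,176,7,(165,155)); print(a,b,tri(a,b),atz("scene",a,.175),atz("top",b,.175))
E
python3 -m crank '[[[-0.22,0,0,0,0],[-0.22,0,0,0,0],[-0.22,0,0,0,0],[-0.22,0,0,0,0],[-0.22,0,0,0,0],[-0.46,0,0.074,0,0],[-0.46,0,0.074,0,0],[-0.46,0,0.074,0,0],[-0.46,0,0.074,0,0],[-0.46,0,0.074,0,0],[-0.46,0,0.074,0,0],[-0.46,0,0.074,0,0],[-0.46,0,0.074,0,0],[-0.46,0,0.074,0,0],[-0.46,0,0.074,0,0]]]'
python3 - <<'E'
from h import *
s=arm.read_state(); print(s["tool_pos"],rot(s["tcp_rot"]).as_matrix().round(3).tolist(),s["joint_positions"].round(2))
for n,roi in(("scene",(160,90,130,170)),("top",(265,140,90,80))):
    im=imaging.read_camera(n); save(f"s5_{n}.png",im,roi,4 if n=="scene" else 6)
E
```

```text
(324.14285714285717, 153.57142857142858) (193.71428571428572, 179.71428571428572) (array([0.51382391, 0.21183872, 0.17553356]), np.float64(0.0007747853444787929)) [0.51369268 0.21340006 0.175     ] [0.51335663 0.2113842  0.175     ]
time: 6.75
tool_pos: [0.4795, -0.1281, 0.2279]
tcp_rot: [-0.469, 0.469, 0.529, -0.529]
force: [0.3, 0.9, 0.0]
gripper_width: 0.0912
[ 0.47946067 -0.12805082  0.22791399] [[-0.12, -0.0, -0.993], [0.993, 0.0, -0.12], [0.0, -1.0, 0.0]] [-0.38  0.3   1.64  0.    1.21 -2.07]
```

View pics/s5_scene.png

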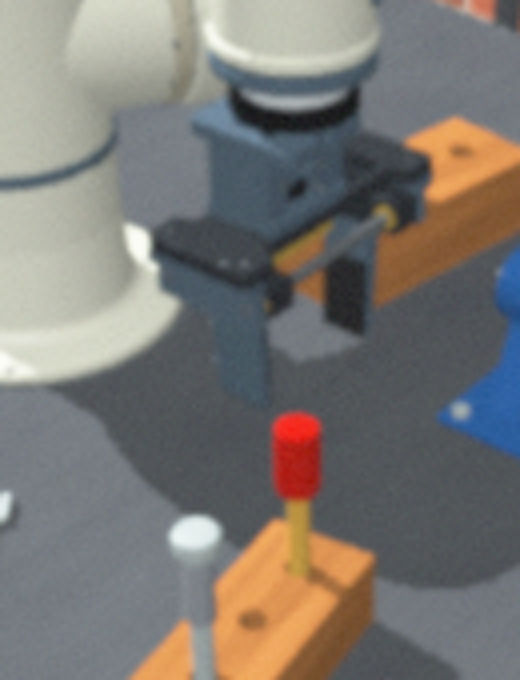

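View pics/s5_top.png

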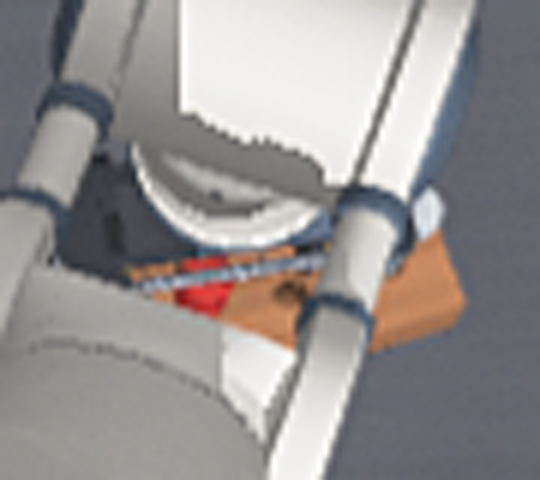

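The gripper is centred above the red handle (the scene crop shows it at (297,455), between the fingers in depth). I descend around the handle and grip.

```bash
python3 -m crank '[[[-0.003,0.04,0,0,0],[-0.003,0.07,0,0,0],[-0.003,0.095,0,0,0],[-0.003,0.095,0,0,0],[-0.003,0.095,0,0,255],[-0.003,0.095,0,0,255],[-0.003,0.095,0,0,255],[-0.003,0.095,0,0,255],[-0.003,0.095,0,0,255],[-0.003,0.095,0,0,255]]]' 45
python3 - <<'E'
from h import *
s=arm.read_state(); print(s["tool_pos"],s["moment"])
im=imaging.read_camera("scene"); save("s6.png",im,(160,100,130,160),4)
E
```

```text
time: 7.85
tool_pos: [0.4797, -0.1321, 0.1332]
tcp_rot: [-0.469, 0.47, 0.529, -0.529]
force: [0.5, 0.7, -0.6]
gripper_width: 0.0458
[ 0.479739   -0.13210718  0.13316797] [ 0.07070699  0.00237637 -0.0343818 ]
```

View pics/s6.png

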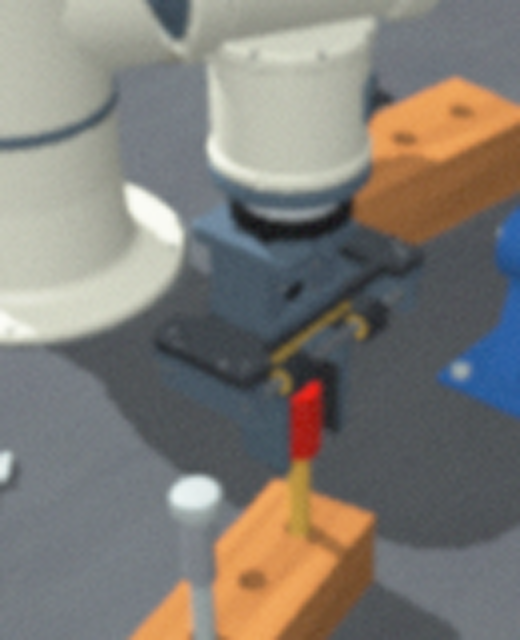

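The fingers straddle the handle and are still closing (46 mm).

```bash
python3 -m crank '[[[0,0,0,0,255],[0,0,0,0,255],[0,0,0,0,255],[0,0,0,0,255],[0,0,0,0,255]]]'
python3 - <<'E'
from h import *
im=imaging.read_camera("scene"); save("s7.png",im,(190,130,90,120),5)
E
```

```text
time: 8.4
tool_pos: [0.4796, -0.132, 0.1329]
tcp_rot: [0.469, -0.469, -0.529, 0.529]
force: [-0.5, 0.7, 1.0]
gripper_width: 0.0293
```

View pics/s7.png

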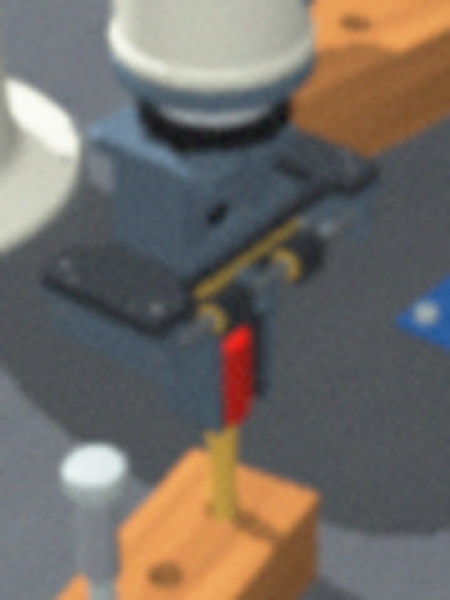

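Gripped at 29 mm. I lift straight up.

```bash
python3 -m crank '[[[0,-0.03,0,0,255],[0,-0.07,0,0,255],[0,-0.11,0,0,255],[0,-0.15,0,0,255],[0,-0.195,0,0,255],[0,-0.195,0,0,255],[0,-0.195,0,0,255]]]'
python3 - <<'E'
from h import *
s=arm.read_state(); print(s["tool_pos"],rot(s["tcp_rot"]).as_matrix().round(3).tolist())
im=imaging.read_camera("scene"); save("s8.png",im,(190,60,110,150),4)
print([(np.round(d["at"],1).tolist(),round(d["score"],2)) for d in finder.spot_point("drift","scene")[:2]])
for z in (.205,.32):print(proj("scene",[s["tool_pos"][0],s["tool_pos"][1],z]))
im=imaging.read_camera("top"); save("s8t.png",im,(250,120,130,110),6)
E
```

```text
time: 9.15
tool_pos: [0.4798, -0.1321, 0.3282]
tcp_rot: [-0.469, 0.47, 0.529, -0.529]
force: [-0.8, 0.9, -3.6]
gripper_width: 0.0298
[ 0.47976487 -0.13213368  0.32822643] [[-0.118, 0.001, -0.993], [0.993, -0.001, -0.118], [-0.001, -1.0, -0.001]]
[([235.5, 184.9], 0.66)]
[[233.17340502 188.44025648]]
[[232.63724042 149.37876215]]
```

View pics/s8.png

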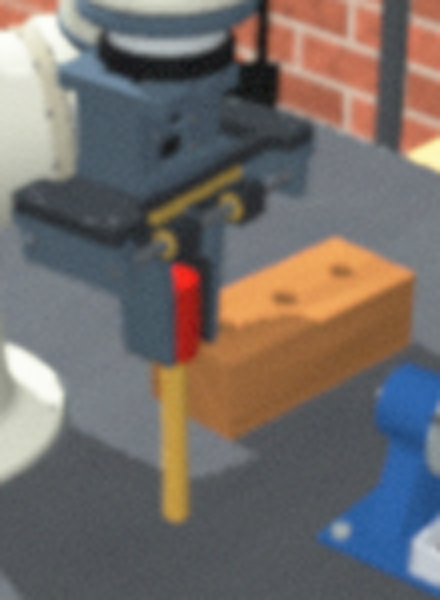

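View pics/s8t.png

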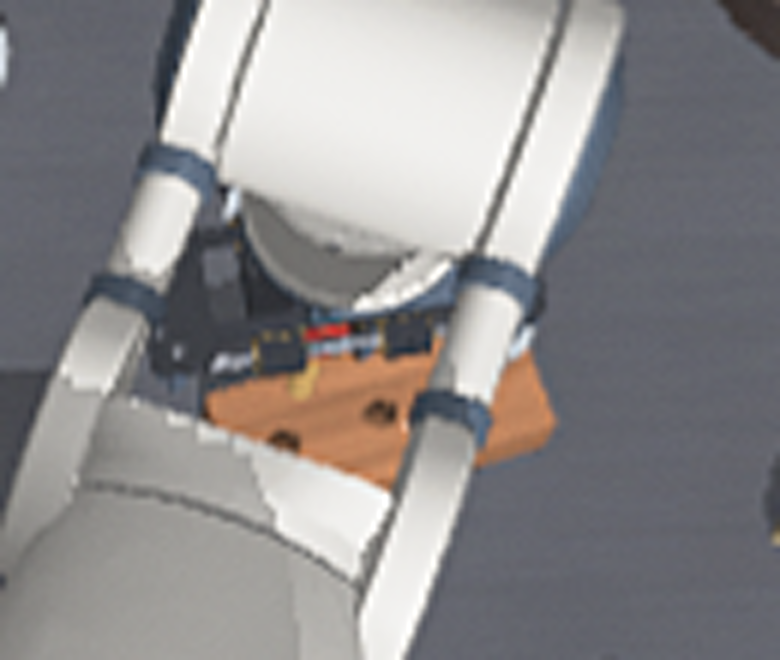

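Run:
```python
from h import *
a=(190+175.5/4-.5,60+518/4-.5)
for b in ((298,393),(301,390)):
    b=(250+(b[0]+.5)/6-.5,120+(b[1]+.5)/6-.5); print(a,b,tri(a,b))
print(proj("top",[.4798,-.1321,.205]),atz("scene",a,.205))
```

```text
(233.375, 189.0) (299.25, 185.08333333333331) (array([ 0.47756911, -0.13049472,  0.20113792]), np.float64(0.0008182273046449838))
(233.375, 189.0) (299.75, 184.58333333333331) (array([ 0.47891714, -0.13196285,  0.20257059]), np.float64(0.0009565917934204077))
[[299.59284733 183.9571873 ]] [ 0.48185859 -0.13344208  0.205     ]
```

The drift hangs vertically on the tool axis, with its tip at scene crop (175,520), within about 1 mm of the expected spot. I carry it over the cylinder's mouth.

```bash
python3 -m crank '[[[0.04,0,-0.009,0,255],[0.08,0,-0.018,0,255],[0.12,0,-0.027,0,255],[0.16,0,-0.035,0,255],[0.2,0,-0.044,0,255],[0.24,0,-0.053,0,255],[0.28,0,-0.062,0,255],[0.31,0,-0.068,0,255],[0.33,0,-0.073,0,255],[0.338,0,-0.0745,0,255],[0.338,0,-0.0745,0,255],[0.338,0,-0.0745,0,255]]]'
python3 - <<'E'
from h import *
s=arm.read_state(); p=s["tool_pos"]; print(p,rot(s["tcp_rot"]).as_matrix().round(3).tolist())
im=imaging.read_camera("scene"); save("s9.png",im,(280,80,90,120),5)
im=imaging.read_camera("top"); save("s9t.png",im,(150,130,100,90),6)
print(proj("scene",[p[0],p[1],.205]),proj("top",[p[0],p[1],.205]))
E
```

```text
time: 10.5
tool_pos: [0.5134, 0.2116, 0.3273]
tcp_rot: [0.47, -0.469, -0.528, 0.529]
force: [0.5, -0.5, -2.2]
gripper_width: 0.0293
[0.51336261 0.21159515 0.32728859] [[-0.118, -0.001, -0.993], [0.993, -0.001, -0.118], [-0.001, -1.0, 0.001]]
[[324.81972006 145.08620513]] [[192.17243863 177.49051115]]
```

View pics/s9.png

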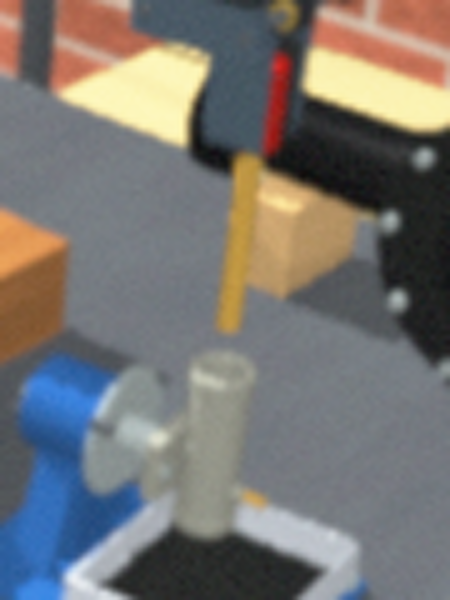

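View pics/s9t.png

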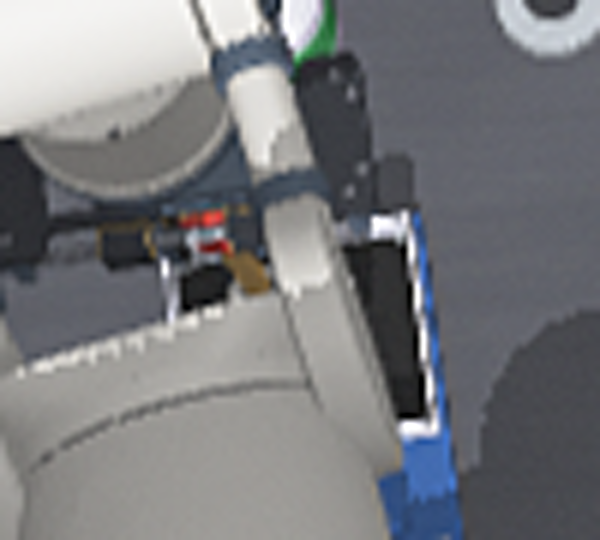

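The tip is at crop (229,327) and its axis extended meets the mouth (221,370) about 0.7 px to the right, roughly 2 mm. I trim that and descend gently.

```bash
python3 -m crank '[[[-0.0005,0,0.0015,0,255],[-0.0005,0.015,0.0015,0,255],[-0.0005,0.025,0.0015,0,255],[-0.0005,0.035,0.0015,0,255],[-0.0005,0.042,0.0015,0,255],[-0.0005,0.042,0.0015,0,255]]]'
python3 - <<'E'
from h import *
im=imaging.read_camera("scene"); save("s10.png",im,(290,110,70,90),6)
E
```

```text
time: 11.2
tool_pos: [0.5117, 0.2115, 0.2849]
tcp_rot: [0.47, -0.469, -0.528, 0.529]
force: [0.9, 0.7, -2.2]
gripper_width: 0.0293
```

View pics/s10.png

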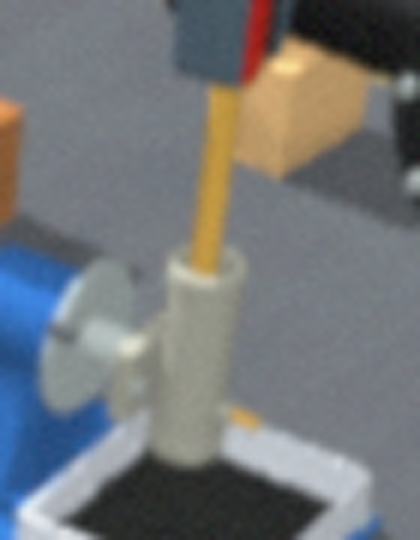

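The shaft enters the bore centred (207 against mouth centre 207) with no contact force. I continue down to just above the pistons.

```bash
python3 -m crank '[[[0,0.015,0,0,255],[0,0.03,0,0,255],[0,0.045,0,0,255],[0,0.045,0,0,255]]]'; python3 -m crank '[[[0,0.005,0,0,255],[0,0.01,0,0,255],[0,0.015,0,0,255],[0,0.02,0,0,255],[0,0.02,0,0,255]]]'
```

```text
time: 11.65
tool_pos: [0.5115, 0.2115, 0.2398]
tcp_rot: [0.47, -0.469, -0.528, 0.529]
force: [0.2, 0.5, -1.4]
gripper_width: 0.0296
time: 12.15
tool_pos: [0.5121, 0.2117, 0.2206]
tcp_rot: [0.469, -0.469, -0.529, 0.529]
force: [0.5, 0.2, -1.9]
gripper_width: 0.0291
```

```bash
python3 -m crank '[[[0,0.005,0,0,255],[0,0.01,0,0,255],[0,0.015,0,0,255],[0,0.015,0,0,255]]]'; python3 -m crank '[[[0,0.005,0,0,255],[0,0.01,0,0,255],[0,0.01,0,0,255]]]'
python3 - <<'E'
from h import *
im=imaging.read_camera("scene"); save("s11.png",im,(290,110,80,100),6)
E
```

```text
time: 12.55
tool_pos: [0.512, 0.2117, 0.2055]
tcp_rot: [0.47, -0.469, -0.529, 0.529]
force: [0.4, 1.0, -3.4]
gripper_width: 0.0293
time: 12.85
tool_pos: [0.5119, 0.2116, 0.1954]
tcp_rot: [0.47, -0.469, -0.529, 0.529]
force: [-0.4, -0.9, -2.2]
gripper_width: 0.0293
```

View pics/s11.png

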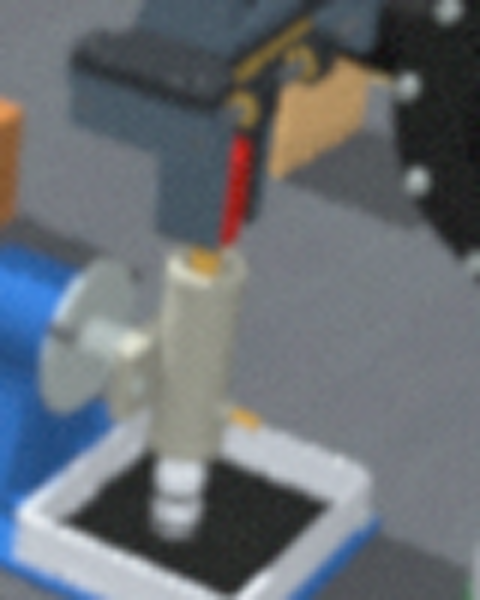

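Both pistons hang out of the foot at crop (178,500). I push the last few millimetres.

```bash
python3 -m crank '[[[0,0.004,0,0,255],[0,0.008,0,0,255],[0,0.008,0,0,255],[0,0.008,0,0,255]]]'
python3 - <<'E'
from h import *
im=imaging.read_camera("scene"); save("s12.png",im,(290,110,80,100),6)
E
```

```text
time: 13.3
tool_pos: [0.5121, 0.2117, 0.1878]
tcp_rot: [0.469, -0.469, -0.529, 0.529]
force: [0.0, -0.6, -1.9]
gripper_width: 0.0292
```

View pics/s12.png

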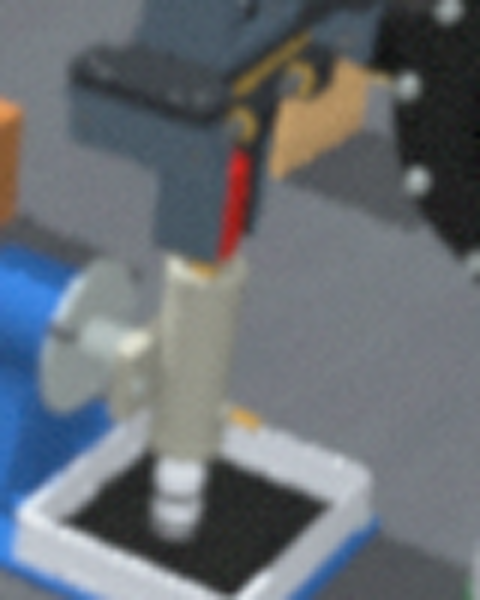

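The picture did not change, so the pair may already be standing as a stack on the tray floor. I check that by projection.

Run:
```python
from h import *
for z in(.011,.029,.047,.065): print(z,((proj("scene",[.5133,.2125,z])[0]-[290,110]+.5)*6-.5).round())
```

```text
0.011 [171. 525.]
0.029 [175. 499.]
0.047 [179. 471.]
0.065 [182. 443.]
```

The predicted bottom of a stack on the floor (row 525, plus about 14 for its front edge) matches the row 538 I see, so both pistons stand in the tray. I draw the drift out.

```bash
python3 -m crank '[[[0,-0.02,0,0,255],[0,-0.05,0,0,255],[0,-0.08,0,0,255],[0,-0.11,0,0,255],[0,-0.14,0,0,255],[0,-0.14,0,0,255],[0,-0.14,0,0,255]]]'
python3 - <<'E'
from h import *
s=arm.read_state(); p=s["tool_pos"]; M=rot(s["tcp_rot"]).as_matrix(); print(p,M.round(4).tolist())
print("to rack", M.T@(np.array([.4797,-.1321,.328])-p))
im=imaging.read_camera("scene"); save("s13.png",im,(280,80,90,120),5)
E
```

```text
time: 14.05
tool_pos: [0.5123, 0.2117, 0.3282]
tcp_rot: [-0.469, 0.47, 0.529, -0.528]
force: [-0.3, -0.4, -2.7]
gripper_width: 0.0294
[0.51225694 0.21174192 0.32816227] [[-0.1184, 0.001, -0.993], [0.993, 0.0003, -0.1184], [0.0002, -1.0, -0.0011]]
to rack [-3.37568198e-01  2.58157875e-05  7.30407875e-02]
```

View pics/s13.png

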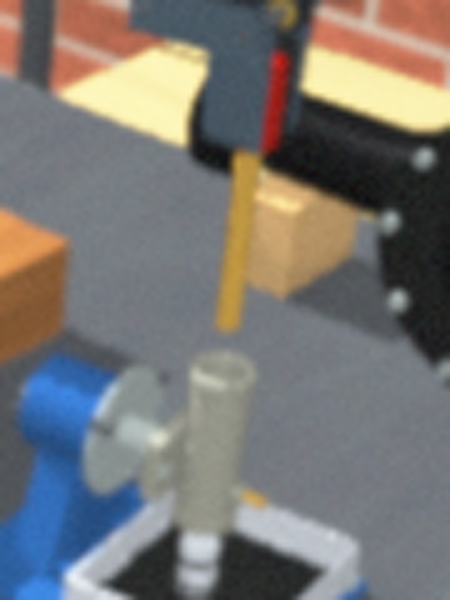

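The drift is out cleanly, the cylinder is upright and the pistons stand in the tray. I go back over its original hole.

```bash
python3 -m crank '[[[-0.04,0,0.009,0,255],[-0.08,0,0.018,0,255],[-0.12,0,0.027,0,255],[-0.16,0,0.035,0,255],[-0.2,0,0.044,0,255],[-0.24,0,0.053,0,255],[-0.28,0,0.062,0,255],[-0.31,0,0.068,0,255],[-0.33,0,0.072,0,255],[-0.3375,0,0.073,0,255],[-0.3375,0,0.073,0,255],[-0.3375,0,0.073,0,255]]]'
python3 -m crank '[[[0,0.04,0,0,255],[0,0.08,0,0,255],[0,0.12,0,0,255],[0,0.135,0,0,255],[0,0.135,0,0,255],[0,0.135,0,0,255]]]'
python3 - <<'E'
from h import *
im=imaging.read_camera("scene"); save("s14.png",im,(190,110,90,150),5)
im=imaging.read_camera("top"); save("s14t.png",im,(265,140,90,80),6)
E
```

```text
time: 15.3
tool_pos: [0.4795, -0.1312, 0.3274]
tcp_rot: [0.47, -0.469, -0.529, 0.529]
force: [-0.6, 0.1, -3.0]
gripper_width: 0.0295
time: 15.9
tool_pos: [0.4801, -0.1314, 0.1935]
tcp_rot: [-0.469, 0.469, 0.529, -0.529]
force: [-0.1, 0.8, -1.7]
gripper_width: 0.0294
```

View pics/s14.png

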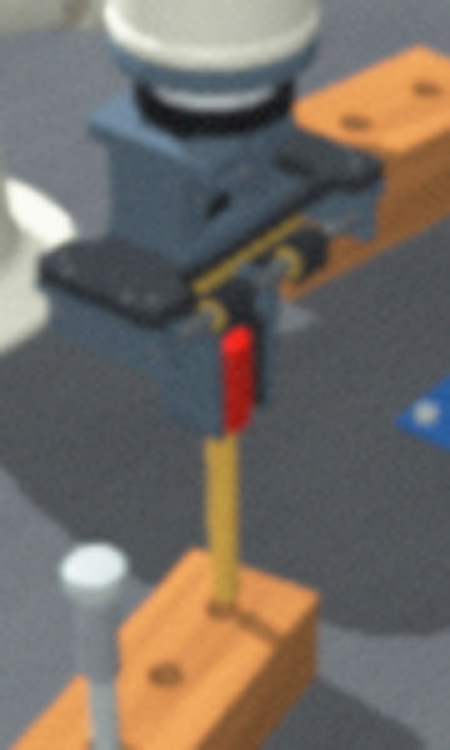

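View pics/s14t.png

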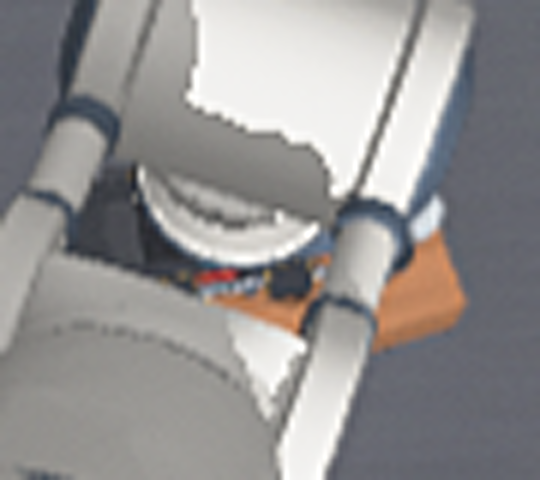

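The tip sits just above the hole (tip at crop (224,603), hole edge seen at (212,610)). The measured TCP is 0.7 mm from the pick position, so I trim that and lower slowly.

```bash
python3 -m crank '[[[-0.0007,0,0.0005,0,255],[-0.0007,0.004,0.0005,0,255],[-0.0007,0.008,0.0005,0,255],[-0.0007,0.012,0.0005,0,255],[-0.0007,0.015,0.0005,0,255],[-0.0007,0.015,0.0005,0,255]]]'
```

```text
time: 16.6
tool_pos: [0.4789, -0.1327, 0.1774]
tcp_rot: [0.47, -0.469, -0.529, 0.529]
force: [0.3, -0.2, -2.3]
gripper_width: 0.0295
```

```bash
python3 -m crank '[[[0,0.01,0,0,255],[0,0.02,0,0,255],[0,0.03,0,0,255],[0,0.038,0,0,255],[0,0.042,0,0,255],[0,0.042,0,0,255]]]'
python3 - <<'E'
from h import *
im=imaging.read_camera("scene"); save("s15.png",im,(190,130,90,120),5)
E
```

```text
time: 17.2
tool_pos: [0.4789, -0.1327, 0.1352]
tcp_rot: [0.47, -0.469, -0.529, 0.529]
force: [0.1, -0.6, -2.5]
gripper_width: 0.0292
```

View pics/s15.png

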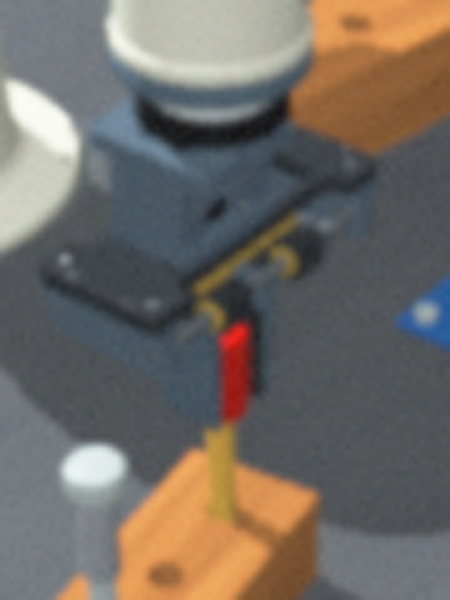

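The drift is in its hole, about 2 mm off the floor. I set it down, open the jaws, then rise.

```bash
python3 -m crank '[[[0,0.002,0,0,255],[0,0.002,0,0,255],[0,0.002,0,0,0],[0,0.002,0,0,0],[0,0.002,0,0,0],[0,0.002,0,0,0],[0,0.002,0,0,0],[0,0.002,0,0,0],[0,0.002,0,0,0],[0,0.002,0,0,0]]]'
python3 - <<'E'
from h import *
im=imaging.read_camera("scene"); save("s16.png",im,(190,130,90,120),5)
E
```

```text
time: 18.25
tool_pos: [0.4792, -0.1328, 0.1339]
tcp_rot: [0.469, -0.469, -0.529, 0.529]
force: [-0.4, 0.2, -0.1]
gripper_width: 0.09
```

View pics/s16.png

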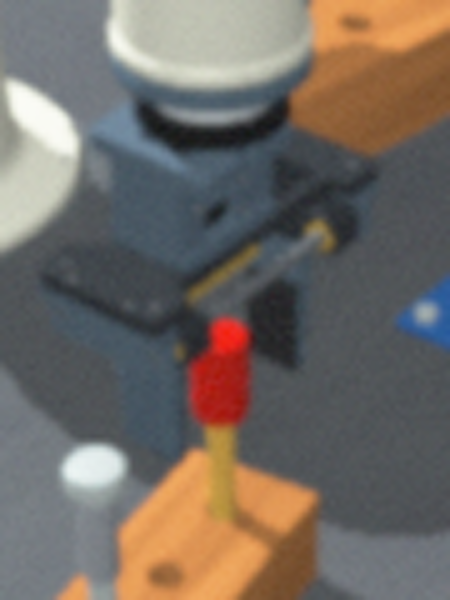

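The drift stands free and the jaws are open at 90 mm. I go straight up and make the final check.

```bash
python3 -m crank '[[[0,-0.03,0,0,0],[0,-0.07,0,0,0],[0,-0.12,0,0,0],[0,-0.15,0,0,0],[0,-0.15,0.08,0,0],[0,-0.15,0.12,0,0],[0,-0.15,0.12,0,0],[0,-0.15,0.12,0,0]]]'
python3 - <<'E'
from h import *
im=imaging.read_camera("scene"); save("s17.png",im,(150,100,230,200),3)
save("s17b.png",im,(285,120,75,100),6)
im=imaging.read_camera("top"); save("s17t.png",im,(110,80,300,180),2)
E
```

```text
time: 19.1
tool_pos: [0.3576, -0.1468, 0.2841]
tcp_rot: [0.47, -0.47, -0.528, 0.529]
force: [0.5, 0.8, -0.1]
gripper_width: 0.0913
```

View pics/s17.png

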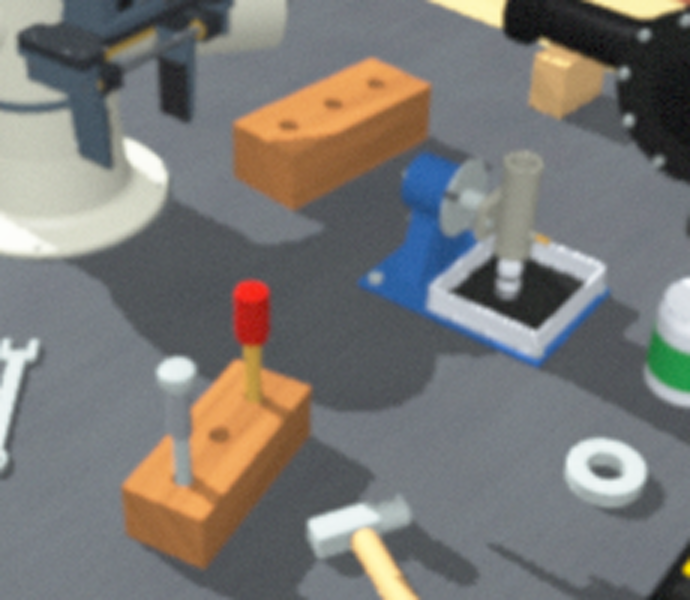

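View pics/s17b.png

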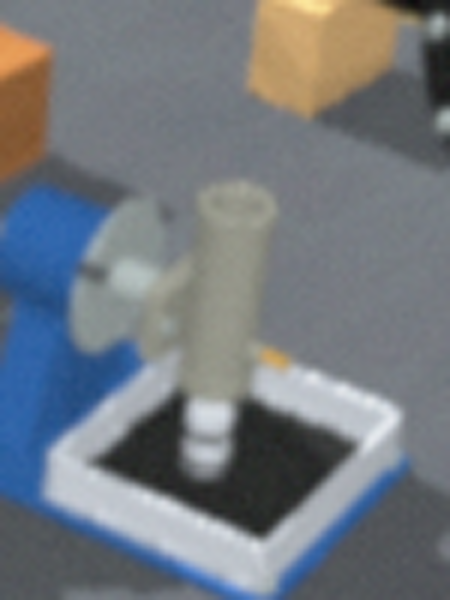

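View pics/s17t.png

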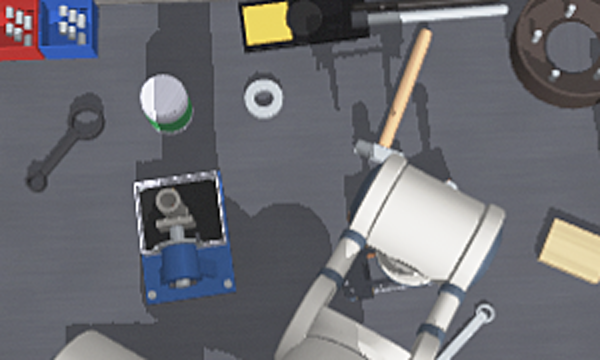

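Run:
```python
from rig import arm
print(arm.finish_job(), arm.read_state()["time"])
```

```text
the job is handed in; nothing more can be done
the job is handed in; nothing more can be done
```

I finished the task and handed the job in at about 19 s of the 72 s allowed; the hand-in gave no verdict.

**What I did**
- I tipped the cylinder against its stop with the shut fingers. At the stop the wrist force rose to about 52 N, more than was needed. The limits are 120 N at the wrist and 40 N for the arm or gripper body; I pressed with the fingers.
- I gripped the drift by its red handle and pushed it down through the bore until both pistons were out. Then I drew it out, stood it back in its original hole and released it.

**What the last pictures showed**
- **Cylinder:** it stands upright.
- **Pistons:** both stand stacked on the tray floor. The pixel rows match the projection of a stack on the floor.
- **Drift:** it stands vertical and released in its hole.
- **Punch:** it still stands in its hole.
- **Other things:** the hammer, spanner, tin, bearing and offcut look undisturbed. The connecting rod shows only in the first pictures, and the arm never went near it.

**What did not agree**
- **Piston resistance:** I never measured the stated 8 to 15 N while pushing. The force read only about 2 to 3.4 N at the end of each move.
- **Cylinder position:** touch put the cylinder axis 2 to 5 mm from where the pictures put it. I used the pictures, and the drift went in without contact force.

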